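# Fit the shredding disc to the cheese grater's drive

### The arm

A 6-joint arm with a two-finger parallel gripper is mounted at the origin on the work surface. World frame = base frame: x ahead of the robot, y to its left, z up, the work surface at z = 0. Lengths are in m, angles in rad, forces in N, time in s.
With the tool pointing down it reaches from about 0.35 to 0.775 m from the base axis. Payload 5.5 kg.
Tool frame: the origin (TCP) lies at the very end of the fingers, on their centre line; the grasp point (between the pads) lies 19 mm behind it (env.grip_point_offset is the distance from the TCP to the grasp point, in m); z points along the fingers, y is the line along which they close (so a half turn about z gives the same grasp; the last joint's range is limited). The gripper opens to 85 mm and grips with 20 to 120 N. Pads are 22 mm wide; open, the fingers measure 114 mm over their backs; the gripper's body (76 mm by 85 mm) begins 54 mm behind the grasp point. The pads swing forward as they close: fully open they stand 13 mm farther back than shut.
Start: joints at [1.062, 0.313, 0.046, 1.304, 0, 1.431], TCP at [0.207, 0.536, 0.231] pointing down, gripper open.
Joint ranges: [-2.76, 2.76], [-0.86, 1.69], [-1.03, 1.26], [-2.2, 2.34], [-1.47, 1.5], [-3.14, 3.14]. Speed limits (rad/s): [2.57, 2.57, 3.14, 3.14, 3.14, 3.14].

### API

Orientations are given as a unit quaternion [w, x, y, z].
In Python, from workcell import sensors, imaging, workorder, env gives the robot as it stands.
- The arm moves only by the shell command python3 -m handwheel 'ROWS' [FORCE]. ROWS is JSON, a list of rows, each a list of 5 numbers: the shift along the tool's x, y, z in mm, then the turn about the tool's z in rad, then the opening, from 0 (shut) to 1 (fully open). A call has 1 to 8 rows; each row is the pose to reach, as a shift and turn from the pose commanded when the call began, along the tool's axes at that moment; what a row does not reach only later rows make up. A row lasts 1/10 s, in which the tool goes at most 50 mm and 8.59 degrees, less where a joint would pass 70% of its speed; a pose out of reach is approached as far as the arm can. A call with a gripper value outside its range is refused whole. The fingers move at their own pace and stop on an object; FORCE is the grip in N (left out, the last holds). Time passes only in rows, so rows that repeat a pose let the fingers close. It gives the time, the measured TCP pose, the force, the opening and the grip force at its end, in the units of the state.
- sensors.get_state(): the state, without advancing time (a new reading comes with each control period).
- imaging.read_camera(name): name is "side" or "top"; returns a dict with "color" (480x640x3 uint8, blue, green, red), "z_map" (480x640 float32, m along the optical axis (not along the pixel's ray), 0 where there is no reading), "fx", "fy", "cx", "cy" (pixels), "xyz" and "rotation" of the camera in the world. Camera axes: x right, y down, z forward; pixel columns grow to the right and rows downward; lengths in m; the calibration is good to about 2 mm. A picture is of the moment at which its call begins.
- workorder.hand_in(): hands the job in; it is judged then, once.
The state is a dict: "clock": time; "joint_pos": joint angles; "qvel": joint speeds; "tau": joint torques, N m; "tcp_pos": TCP position; "orientation": TCP orientation; "wrist_force": force on the tool from outside, world axes, zero at the start; "ft_torque": the same for the moment, N m; "finger_gap": finger opening in m; "grip_force": force on a finger pad.
Only numpy, scipy, OpenCV 4.12 (cv2) and the standard library are available. Lean on these libraries where they do the work, as an engineer would, in place of code of your own. Each camera call takes 0.05 s, during which the arm holds its last target. There are 200 camera calls.

### The job

Take the shredding disc (black grip bar, red pointer) from the rubber mat, set it on the grater's drive and, without forcing it, turn it until its slot finds the drive tongue and the hub drops fully home, flat on the housing. Then turn the disc, with the stiff drive in it, until its red pointer meets the red mark on the housing, let go, and leave everything else on the counter where it is.

Things in the scene. Friction and masses are not known exactly. Their poses are not given: they have to be found in the camera images.
- disc: shredding disc, hub down on a round rubber mat (170 mm across, 6 mm thick): steel plate 140 mm across, 6 mm thick (34 to 40 mm above the origin), on a white square hub 60 x 60 mm, 34 mm tall; 0.36 to 0.6 kg. Origin: centre of the hub's underside, z up; the red pointer stripe on the plate runs towards -x
- disc_grip (a point): in the disc's black grip bar, on the disc's axis, 64 mm above the disc's origin; axes as the disc. The bar is 60 mm long (x), 14 mm wide (y) and reaches from 40 to 76 mm above the origin: pinch it across y from above
- disc_slot (a point): centre of the slot's mouth in the hub's underside (at the disc's origin): slot 42 mm long (x), 12 mm wide (y), 12.5 mm deep; above it a square blind hole 12 x 12 mm for the pilot pin, ending 34 mm above the underside
- disc_mark (a point): outer part of the disc's red pointer, on the plate's upper face, 65 mm from the disc's axis towards the disc's -x
- grater: the shredder: aluminium housing 190 x 190 mm, flat top 70 mm above the table, fixed to the table. Origin: centre of its underside, z up; its red mark lies towards -x. The drive stands in the middle of its top
- grater_seat (a point): centre of the housing's flat top, on the drive's axis; axes as the grater. The disc's origin lies here when fully home. Resting unaligned on the tongue it is 11 mm higher; when slot and tongue agree within about 3 degrees the disc drops home by its own weight, if held loosely enough to fall, or by a light push
- drive_tip (a point): top of the drive's steel pilot pin (10 mm thick, domed), 31.5 mm above the housing top. At its foot a brass tongue, 40 x 10 mm, 11 mm high, direction NOT measured: from above, 17 to 75 degrees counter-clockwise of the grater's x axis. It turns stiffly (0.35 N m), stays where left, turns with the disc once in its slot. Pin and tongue are sprung: sink from 6 N on, 7 mm at 13 N, then hard stop
- grater_mark (a point): the red mark on the housing's top, a stripe 8 mm wide, 83 mm from the drive's axis towards the grater's -x. When the slot drops over the tongue with the pointer on this side, the pointer is still 17 to 75 degrees counter-clockwise (from above) of the mark: turn it back clockwise
- cheese_block: bystander, leave alone: block of yellow cheese 110 x 60 x 50 mm with a darker rind below; origin at the middle of its underside
- cheese_knife: bystander, leave alone: cheese knife about 220 mm long, black round handle 26 mm thick, steel blade along +x; origin at the middle of its underside
- honey_jar: bystander, leave alone: amber glass jar, 64 mm wide, 85 mm tall, brass cap; origin at the middle of its underside
- olive_bowl: bystander, leave alone: white ceramic bowl, 110 mm wide, 45 mm tall; origin at the middle of its underside
- toothpick_cup: bystander, leave alone: blue ceramic cup, 60 mm wide, 60 mm tall; origin at the middle of its underside
- slicing_disc: bystander, leave alone: another machine disc, NOT the one to fit: flat steel, 130 mm wide, lying flat, with a round blue hub, 28 mm tall in all; origin at the middle of its underside
- brass_weight: bystander, leave alone: brass weight, 50 mm wide, 30 mm tall; origin at the middle of its underside
Things that resemble listed ones, but are neither listed nor needed, are in the scene too. Leave any green, orange or purple look-alike of the disc alone.

How it is judged:
On the way:
1. the disc's slot is over the drive tongue and the hub is fully home on the housing, with the pointer not yet at the mark (z of disc in the frame of grater_seat between -0.003 and 0.003 m and horizontal distance between disc and grater_seat below 0.004 m and angle between disc's own z axis and vertical below 0.06 rad and (y of disc_mark in the frame of grater above 0.008 m or y of disc_mark in the frame of grater below -0.008 m or x of disc_mark in the frame of grater above 0 m)), for 0.2 s.
At the end, for the whole second after the job is handed in: the disc is at rest, fully home on the housing (within 3 mm in height, 4 mm sideways, tilted under 0.06 rad), and its red pointer is on the red mark (pointer within 5 mm of the mark's line, 65 mm out from the axis), released (z of disc in the frame of grater_seat between -0.003 and 0.003 m and horizontal distance between disc and grater_seat below 0.004 m and angle between disc's own z axis and vertical below 0.06 rad and y of disc_mark in the frame of grater between -0.005 and 0.005 m and x of disc_mark in the frame of grater below 0 m and linear speed of disc below 0.02 m/s and angular speed of disc below 0.1 rad/s); the robot touches nothing.
It fails at once if the disc is forced on the grater (contact force between them above 40 N) (contact force between disc and grater above 40 N).
It fails at once if a bystander is disturbed (moved more than 30 mm) (distance of any of cheese_block, cheese_knife, honey_jar, olive_bowl, toothpick_cup, slicing_disc, brass_weight from where it was at the start of the episode above 0.03 m).
It also fails if it takes over 54 s, if anything falls off the work surface, if the arm or the gripper's body presses on something with over 40 N, if the wrist force passes 120 N, or if a joint passes its speed limit or range.

## Working session

There is one attempt and no reset: what is moved stays moved. The work goes in short steps, Python scripts to look and compute and a shell command to move; the robot and the scene stay as the last step left them, time stands still between calls to the robot, and variables do not carry over. Pictures are saved under pics/ and viewed, at most 10 in all, crops included, and the job is handed in when it is done.

```bash
ls; mkdir -p pics; python3 - <<'E'
from workcell import sensors,imaging,env
import cv2,numpy as np
for n in("top","side"):
    r=imaging.read_camera(n);cv2.imwrite(f"pics/{n}0.png",r["color"]);np.savez(f"{n}0.npz",**r)
    print(n,r["xyz"],np.round(r["rotation"],3),r["fx"],r["cx"],r["cy"])
s=sensors.get_state();print(s["tcp_pos"],s["orientation"],s["clock"],s["finger_gap"])
E
```

```text
pics
top [ 0.42838276 -0.00373135  1.51740593] [-0.025  0.715 -0.698  0.018] 548.1610850448154 319.4550283503176 238.09446021450364
side [-0.02024398 -0.51907746  0.85574043] [-0.347  0.857 -0.353  0.146] 491.80803808343234 314.6052146166677 230.19644671759954
[0.20707376 0.53592309 0.23048762] [-2.62779245e-04  1.83357488e-01  9.83045949e-01 -7.90163123e-04] 0.1 0.08545243743964667
```

View pics/top0.png

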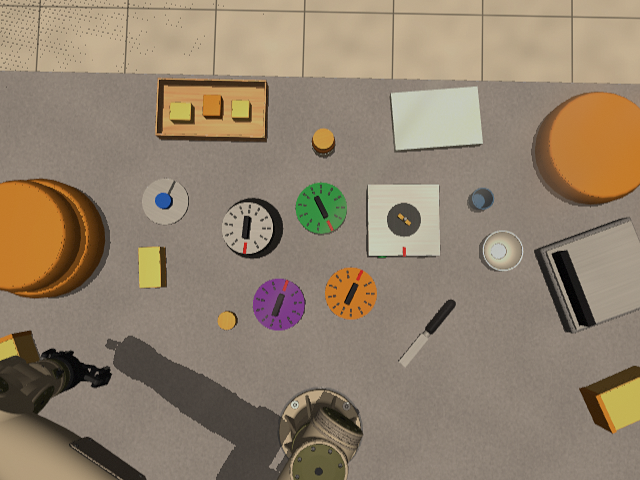

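View pics/side0.png

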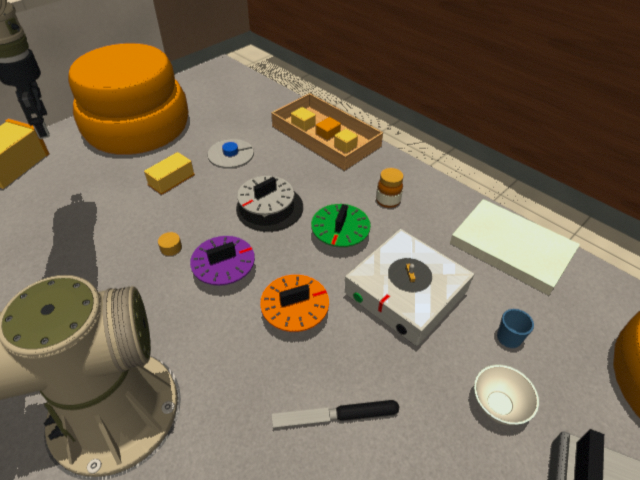

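The top view shows the disc at (248,228) with its pointer down (246,248). The grater is at (403,220), its mark at (404,251), and the brass tongue shows at about (405,219). The side view confirms this layout. Next I'll measure.

```bash
cat > h.py <<'E'
import numpy as np,cv2
from workcell import imaging
def load(n):return dict(np.load(f"{n}.npz"))
def ray(r,u,v,z):
    uv=np.stack([np.atleast_1d(u),np.atleast_1d(v)],1)
    d=np.c_[(uv[:,0]-r["cx"])/r["fx"],(uv[:,1]-r["cy"])/r["fy"],np.ones(len(uv))]@r["rotation"].T
    return r["xyz"]+d*((z-r["xyz"][2])/d[:,2])[:,None]
def pts(r,m,z):
    v,u=np.nonzero(m);return ray(r,u,v,z)[:,:2]
def line(p):
    (w,V)=np.linalg.eigh(np.cov(p.T));return p.mean(0),np.degrees(np.arctan2(V[1,1],V[0,1])),2*np.sqrt(3*w)
def win(r,x0,y0,x1,y1,f):
    m=np.zeros(r["color"].shape[:2],bool);m[y0:y1,x0:x1]=f(cv2.cvtColor(r["color"],cv2.COLOR_BGR2HSV)[y0:y1,x0:x1].astype(int));return m
red=lambda h:((h[...,0]<8)|(h[...,0]>172))&(h[...,1]>130)&(h[...,2]>80)
dark=lambda h:(h[...,2]<50)
brass=lambda h:(h[...,0]>8)&(h[...,0]<35)&(h[...,1]>80)&(h[...,2]>60)
def rect(p):
    (c,s,a)=cv2.minAreaRect((p*1000).astype(np.float32));return np.round(c,1),np.round(s,1),round(a,1)
E
python3 - <<'E'
from h import *
for n,b,rd,wh,tg,mk in(("top0",(236,212,258,240),(236,240,256,258),(360,178,446,262),(392,208,416,232),(396,244,412,260)),("side0",(245,172,285,202),(234,196,258,212),(340,225,480,320),(398,258,424,284),(374,290,394,314))):
    r=load(n)
    for l,w,f,z in(("bar",b,dark,.082),("pointer",rd,red,.046),("tongue",tg,brass,.081),("mark",mk,red,.070)):
        p=pts(r,win(r,*w,f),z);c,a,s=line(p);print(n,l,len(p),np.round(c,4),round(a,1),np.round(s,4),rect(p))
    m=win(r,*wh,lambda h:(h[...,2]>140)&(h[...,1]<60)&True)
    # depth cloud
    v,u=np.mgrid[0:480,0:640];zc=r["z_map"]
    P=np.stack([(u-r["cx"])/r["fx"]*zc,(v-r["cy"])/r["fy"]*zc,zc],-1)@r["rotation"].T+r["xyz"]
    H=P[...,2]
    g=(abs(H-.07)<.006)&(abs(P[...,1]+.21)<.14)&(abs(P[...,0]-.48)<.14)
    print("housing depth",g.sum(),rect(P[g][:,:2]),np.median(H[g]))
    for lo,hi in((.040,.056),(.074,.09)):
        g=(H>lo)&(H<hi)&(abs(P[...,1]-.2)<.1)&(abs(P[...,0]-.45)<.1)
        q=P[g][:,:2];print("disc",lo,g.sum(),rect(q),np.round(cv2.minEnclosingCircle((q*1000).astype(np.float32)),1) if 0 else cv2.minEnclosingCircle((q*1000).astype(np.float32)),np.median(H[g]))
for n,b in(("top0",(360,175,450,265)),("side0",(340,225,480,345)),):
    r=load(n);x0,y0,x1,y1=b;cv2.imwrite(f"pics/c{n}.png",cv2.resize(r["color"][y0:y1,x0:x1],None,fx=5,fy=5,interpolation=2))
a=cv2.imread("pics/ctop0.png");b=cv2.imread("pics/cside0.png");b=cv2.resize(b,(525,450));cv2.imwrite("pics/both.png",cv2.resize(np.hstack([a,b]),(800,370)) if 0 else np.hstack([cv2.resize(a,(300,300)),cv2.resize(b,(350,300))]))
E
```

```text
Traceback (most recent call last):
  File "h.py", line 9, in pts
    v,u=np.nonzero(m);return ray(r,u,v,z)[:,:2]
                             ~~~^^^^^^^^^
  File "h.py", line 6, in ray
    d=np.c_[(uv[:,0]-r["cx"])/r["fx"],(uv[:,1]-r["cy"])/r["fy"],np.ones(len(uv))]@r["rotation"].T
      ~~~~~~~~~~~~~~~~~~~~~~~~~~~~~~~~~~~~~~~~~~~~~~~~~~~~~~~~~~~~~~~~~~~~~~~~~~~^~~~~~~~~~~~~~~~
ValueError: matmul: Input operand 1 has a mismatch in its core dimension 0, with gufunc signature (n?,k),(k,m?)->(n?,m?) (size 4 is different from 3)
```

```bash
python3 - <<'E'
s=open('h.py').read()
s=s.replace('def load(n):return dict(np.load(f"{n}.npz"))','''from scipy.spatial.transform import Rotation as Ro
def fix(r):
    w,x,y,z=r["rotation"];r["rotation"]=Ro.from_quat([x,y,z,w]).as_matrix();return r
def load(n):return fix(dict(np.load(f"{n}.npz")))
def take(n):return fix(dict(imaging.read_camera(n)))
def cloud(r):
    v,u=np.mgrid[0:480,0:640];zc=r["z_map"]
    return np.stack([(u-r["cx"])/r["fx"]*zc,(v-r["cy"])/r["fy"]*zc,zc],-1)@r["rotation"].T+r["xyz"]''')
open('h.py','w').write(s)
E
cat > m.py <<'E'
from h import *
for n,b,rd,tg,mk in(("top0",(236,212,258,240),(236,240,256,258),(392,208,416,232),(396,244,412,260)),("side0",(245,172,285,202),(234,196,258,212),(398,258,424,284),(374,290,394,314))):
    r=load(n)
    for l,w,f,z in(("bar",b,dark,.082),("pointer",rd,red,.046),("tongue",tg,brass,.081),("mark",mk,red,.070)):
        p=pts(r,win(r,*w,f),z);c,a,s=line(p);print(n,l,len(p),np.round(c,4),round(a,1),np.round(s,4),rect(p))
    P=cloud(r);H=P[...,2]
    g=(abs(H-.07)<.006)&(abs(P[...,1]+.21)<.14)&(abs(P[...,0]-.48)<.14)
    print("housing depth",g.sum(),rect(P[g][:,:2]),np.median(H[g]))
    for lo,hi in((.040,.056),(.074,.09)):
        g=(H>lo)&(H<hi)&(abs(P[...,1]-.2)<.1)&(abs(P[...,0]-.45)<.1)
        q=P[g][:,:2];print("disc",lo,g.sum(),rect(q),cv2.minEnclosingCircle((q*1000).astype(np.float32)),np.median(H[g]))
r=load("top0");a=r["color"][175:265,360:450];r=load("side0");b=r["color"][240:300,375:445]
cv2.imwrite("pics/both.png",np.hstack([cv2.resize(a,(380,380),interpolation=2),cv2.resize(b,(420,380),interpolation=2)]))
E
python3 m.py
```

```text
top0 bar 150 [0.5409 0.2061] 176.6 [0.0175 0.0597] (array([541. , 206.1]), array([17.4, 58.8]), 85.2)
top0 pointer 34 [0.4871 0.2136] 173.5 [0.0083 0.0298] (array([487.1, 213.6]), array([26.9,  8.1]), 1.4)
top0 tongue 60 [ 0.5721 -0.2079] 50.8 [0.0119 0.0464] (array([ 572.1, -208.2]), array([41.3, 12. ]), 52.4)
top0 mark 29 [ 0.4867 -0.2113] -177.9 [0.0075 0.026 ] (array([ 487.1, -211.4]), array([23.8,  5.3]), 0.9)
housing depth 3541 (array([ 485.5, -187.9]), array([233.1, 268.9]), 89.9) 0.0686632859505878
disc 0.04 1167 (array([451.7, 185.9]), array([232.3, 136. ]), 15.3) ((450.26519775390625, 191.18650817871094), 129.04776000976562) 0.04404008679939375
disc 0.074 100 (array([448.6, 165.9]), array([223.9,  30.2]), 27.7) ((450.5537109375, 162.12428283691406), 111.95970916748047) 0.07879807442579811
side0 bar 284 [0.5297 0.1946] -167.1 [0.0369 0.0663] (array([531. , 194.9]), array([41.7, 73.1]), 83.7)
side0 pointer 28 [0.4884 0.2168] 176.3 [0.0082 0.0314] (array([488.6, 216.9]), array([ 7.7, 29.1]), 86.8)
side0 tongue 105 [ 0.5668 -0.211 ] 51.9 [0.0132 0.0492] (array([ 568.9, -209.7]), array([49.9, 14.5]), 50.9)
side0 mark 73 [ 0.4773 -0.2132] -163.4 [0.0098 0.0446] (array([ 477.6, -213.1]), array([43.7, 11.7]), 16.8)
housing depth 5471 (array([ 481.7, -188.1]), array([276.4, 236.3]), 0.1) 0.07077101017448584
disc 0.04 1315 (array([450.5, 185.6]), array([236.3, 139.4]), 14.9) ((449.18768310546875, 190.49847412109375), 131.86172485351562) 0.04673394744681192
disc 0.074 148 (array([446.4, 165.7]), array([224.4,  33.1]), 27.7) ((449.435302734375, 159.994873046875), 112.2176742553711) 0.07994163319510172
```

View pics/both.png

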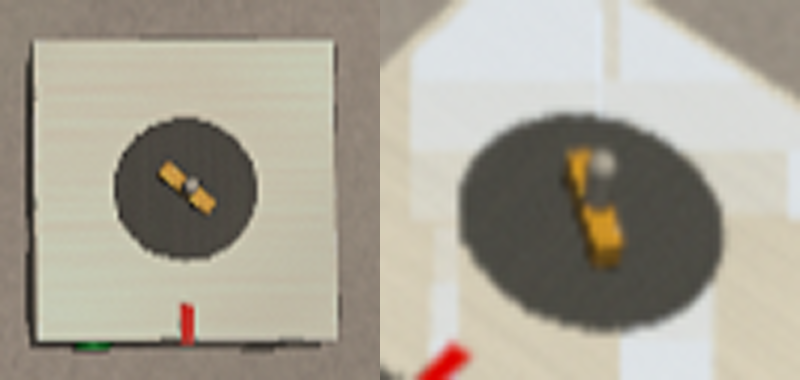

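The left crop shows the tongue running up-left to lower-right on the dark disc at about (187,188), with the red mark at (187,322). The right crop shows the pin at about (602,165) and agrees. Next I'll refine the centres.

```bash
cat > m2.py <<'E'
from h import *
for n in("top0","side0"):
    r=load(n);P=cloud(r);H=P[...,2];hsv=cv2.cvtColor(r["color"],cv2.COLOR_BGR2HSV).astype(int)
    near=lambda x,y,R:np.hypot(P[...,0]-x,P[...,1]-y)<R
    # housing dark circle z=.07
    m=near(.568,-.21,.065)&(H<.078)&(hsv[...,2]<110)
    c=max(cv2.findContours(m.astype(np.uint8),0,1)[0],key=cv2.contourArea)[:,0]
    q=ray(r,c[:,0],c[:,1],.0705)[:,:2]*1000;e=cv2.fitEllipse(cv2.convexHull(q.astype(np.float32)));print(n,"dark circle",np.round(e[0],1),np.round(e[1],1))
    g=(abs(H-.07)<.005)&(abs(P[...,0]-.568)<.115)&(abs(P[...,1]+.21)<.115);print(" housing",rect(pts(r,g,.07)))
    m=near(.541,.206,.09)&(H>.036)
    c=max(cv2.findContours(m.astype(np.uint8),0,1)[0],key=cv2.contourArea)[:,0]
    q=ray(r,c[:,0],c[:,1],.046)[:,:2];
    from scipy.optimize import least_squares
    o=least_squares(lambda t:np.hypot(*(q-t[:2]).T)-t[2],[.54,.206,.07],loss="soft_l1",f_scale=.002).x
    print(" plate",np.round(o,4))
    g=near(.541,.206,.05)&(H>.070);p=P[g][:,:2];cc,a,s=line(p);print(" bar(depth)",g.sum(),np.round(cc,4),round(a,1),np.round(s,4),rect(p))
    g=near(.487,.2136,.03)&red(hsv)&(H>.03);pp=pts(r,g,.046).mean(0);print(" ptr yaw",np.degrees(np.arctan2(*(o[:2]-pp)[::-1])),pp)
E
python3 m2.py
```

```text
top0 dark circle [ 572.4 -208.4] [87.  88.2]
 housing (array([ 569.7, -208.9]), array([189. , 187.9]), 1.1)
 plate [0.5412 0.2086 0.0683]
 bar(depth) 130 [0.5409 0.2085] 175.5 [0.0147 0.0605] (array([541.1, 208.6]), array([15. , 59.5]), 84.7)
 ptr yaw -5.28960993177107 [0.48706612 0.21361506]
side0 dark circle [ 572.1 -207.7] [86.8 87.4]
 housing (array([ 567.7, -209.4]), array([195.3, 191.1]), 1.6)
 plate [0.5399 0.2087 0.0701]
 bar(depth) 185 [0.5382 0.2064] 174.1 [0.0156 0.061 ] (array([540.1, 209.1]), array([19. , 60.8]), 84.2)
 ptr yaw -8.971955688689206 [0.48843919 0.21677922]
```

```bash
cat > go.py <<'E'
import sys,numpy as np
from scipy.spatial.transform import Rotation as Ro
from workcell import sensors
# python3 go.py x y z(mm TCP) toolyaw(deg)-> shift in tool axes
s=sensors.get_state();w,x,y,z=s["orientation"];R=Ro.from_quat([x,y,z,w]).as_matrix();yaw=np.degrees(np.arctan2(R[1,0],R[0,0]))
a=list(map(float,sys.argv[1:]));d=R.T@(np.array(a[:3])-s["tcp_pos"]*1000)
t=(a[3]-yaw+180)%360-180
print("now",np.round(s["tcp_pos"]*1000,1),"yaw",round(yaw,1),"tilt",np.round(R[:,2],4),"t",s["clock"],"F",np.round(s["wrist_force"],1),"gap",round(s["finger_gap"],4),"j6",round(s["joint_pos"][5],2))
print("tool shift",np.round(d,1),"turn rad",round(-np.radians(t),3))
E
python3 go.py 540.6 208.6 150 175
```

```text
now [207.1 535.9 230.5] yaw 158.9 tilt [-8.0e-04 -1.5e-03 -1.0e+00] t 0.1 F [-0.2 -0.3 -0.4] gap 0.0855 j6 1.43
tool shift [-429.1 -184.9   80.7] turn rad -0.282
```

```bash
python3 -m handwheel '[[-46,-20,0,-0.1,1],[-92,-40,0,-0.2,1],[-138,-60,0,-0.282,1],[-184,-79,0,-0.282,1],[-230,-99,0,-0.282,1],[-276,-119,0,-0.282,1],[-322,-139,0,-0.282,1],[-368,-159,10,-0.282,1]]' 40; python3 go.py 540.6 208.6 150 175
```

```text
clock: 0.9
tcp_pos: [0.4937, 0.2552, 0.2225]
orientation: [0.001, 0.043, 0.999, 0.0]
wrist_force: [0.5, 0.7, 0.0]
finger_gap: 0.0853
grip_force: 0.0
now [493.7 255.2 222.5] yaw 175.0 tilt [ 2.e-03  9.e-04 -1.e+00] t 0.9 F [0.5 0.7 0. ] gap 0.0853 j6 0.42
tool shift [-50.6 -42.4  72.6] turn rad 0.0
```

```bash
python3 -m handwheel '[[-25,-21,20,0,1],[-50.6,-42.4,40,0,1],[-50.6,-42.4,72,0,1],[-50.6,-42.4,72,0,1],[-50.6,-42.4,72,0,1]]'; python3 go.py 540.6 208.6 53 175; python3 - <<'E'
from h import *
r=take("side");cv2.imwrite("pics/s1.png",cv2.resize(r["color"][100:260,160:360],(800,600)))
E
```

```text
clock: 1.4
tcp_pos: [0.5377, 0.2099, 0.1492]
orientation: [-0.001, 0.043, 0.999, -0.0]
wrist_force: [0.2, 0.5, 0.4]
finger_gap: 0.0855
grip_force: 0.0
now [537.7 209.9 149.2] yaw 175.0 tilt [-2.7e-03 -5.0e-04 -1.0e+00] t 1.4 F [0.2 0.5 0.4] gap 0.0855 j6 0.32
tool shift [-3.3 -1.  96.2] turn rad 0.0
```

View pics/s1.png

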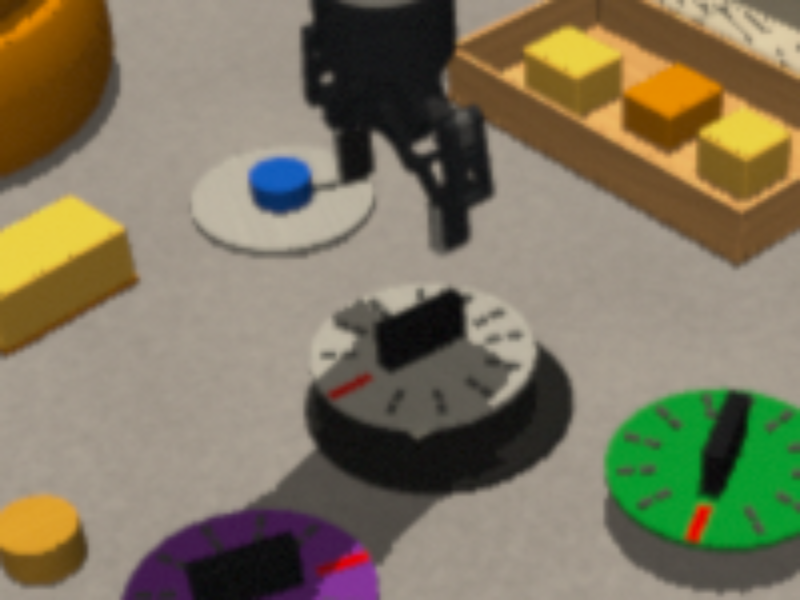

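The gripper is centred above the grip bar (bar at about (420,330) in the crop), so I'll descend.

```bash
python3 -m handwheel '[[-1,0,30,0,1],[-1,0,60,0,1],[-1,0,85,0,1],[-1,0,96,0,1],[-1,0,96,0,1],[-1,0,96,0,1]]'; python3 go.py 540.6 208.6 53 175;
```

```text
clock: 2.05
tcp_pos: [0.5407, 0.2107, 0.0554]
orientation: [0.001, 0.043, 0.999, 0.0]
wrist_force: [0.5, 0.6, -0.3]
finger_gap: 0.0854
grip_force: 0.0
now [540.7 210.7  55.4] yaw 175.1 tilt [ 2.4e-03  6.0e-04 -1.0e+00] t 2.05 F [ 0.5  0.6 -0.3] gap 0.0854 j6 0.32
tool shift [-0.1 -2.1  2.4] turn rad 0.001
```

```bash
python3 -m handwheel '[[0,-1.5,2,0,1],[0,-1.5,2,0,0.5],[0,-1.5,2,0,0],[0,-1.5,2,0,0],[0,-1.5,2,0,0],[0,-1.5,2,0,0],[0,-1.5,2,0,0],[0,-1.5,2,0,0]]' 60; python3 go.py 540.6 208.6 53 175;
```

```text
clock: 2.85
tcp_pos: [0.5396, 0.2087, 0.0516]
orientation: [0.0, 0.043, 0.999, 0.0]
wrist_force: [0.8, 0.8, -0.9]
finger_gap: 0.0131
grip_force: 62.2
now [539.6 208.7  51.6] yaw 175.0 tilt [ 1.e-04  4.e-04 -1.e+00] t 2.85 F [ 0.8  0.8 -0.9] gap 0.0131 j6 0.32
tool shift [-1.  -0.  -1.4] turn rad 0.001
```

```bash
python3 -m handwheel '[[0,0,-20,0,0],[0,0,-60,0,0],[0,0,-110,0,0],[0,0,-150,0,0],[0,0,-170,0,0],[0,0,-170,0,0]]'; python3 go.py 571 -208 222 226
```

```text
clock: 3.45
tcp_pos: [0.5411, 0.2087, 0.2247]
orientation: [0.003, 0.043, 0.999, 0.001]
wrist_force: [-0.3, 0.1, -3.4]
finger_gap: 0.0133
grip_force: 61.7
now [541.1 208.7 224.7] yaw 175.0 tilt [ 0.0054  0.0011 -1.    ] t 3.45 F [-0.3  0.1 -3.4] gap 0.0133 j6 0.32
tool shift [ -65.9 -412.6    2.4] turn rad -0.89
```

```bash
python3 -m handwheel '[[-5,-30,0,-0.06,0],[-11,-70,0,-0.16,0],[-18,-112,0,-0.26,0],[-25,-154,0,-0.37,0],[-31,-196,0,-0.48,0],[-38,-238,0,-0.59,0],[-45,-280,0,-0.7,0],[-52,-322,0,-0.8,0]]'; python3 go.py 571 -208 222 226
```

```text
clock: 4.25
tcp_pos: [0.5619, -0.1182, 0.2186]
orientation: [-0.002, -0.351, 0.936, 0.001]
wrist_force: [0.6, 0.5, -4.1]
finger_gap: 0.0128
grip_force: 61.6
now [ 561.9 -118.2  218.6] yaw -138.9 tilt [-0.0044  0.0015 -1.    ] t 4.25 F [ 0.6  0.5 -4.1] gap 0.0128 j6 -1.06
tool shift [ 52.2 -73.7  -3.5] turn rad -0.085
```

```bash
python3 -m handwheel '[[26,-37,0,-0.04,0],[46,-65,0,-0.085,0],[52.2,-73.7,0,-0.085,0],[52.2,-73.7,0,-0.085,0],[52.2,-73.7,0,-0.085,0]]'; python3 go.py 571 -208 222 226; cat > look.py <<'E'
import sys
from h import *
zo=float(sys.argv[1]) # disc origin z
X,Y=map(float,sys.argv[2:4])
for n in("top","side"):
    r=take(n);P=cloud(r);H=P[...,2];hsv=cv2.cvtColor(r["color"],cv2.COLOR_BGR2HSV).astype(int)
    m=(np.hypot(P[...,0]-X,P[...,1]-Y)<.09)&(abs(H-zo-.04)<.012)
    pr=(np.hypot(P[...,0]-X,P[...,1]-Y)<.085)&(H>zo+.02)&red(hsv)
    p=pts(r,pr,zo+.04) if pr.sum() else None
    print(n,"z",round(float(np.median(H[m])),4) if m.sum() else None,"ptr",pr.sum(),end=" ")
    if p is not None: print(np.round(p.mean(0),4),"yaw about given axis",round(float(np.degrees(np.arctan2(Y-p.mean(0)[1],X-p.mean(0)[0]))),1),end=" ")
    c=cv2.findContours(m.astype(np.uint8),0,1)[0]
    if c:
        q=cv2.convexHull(np.vstack(c))[:,0];q=ray(r,q[:,0],q[:,1],zo+.04)[:,:2]*1000
        print("circle",np.round(cv2.minEnclosingCircle(q.astype(np.float32))[0],1),round(cv2.minEnclosingCircle(q.astype(np.float32))[1],1))
    cv2.imwrite(f"pics/{n}_{sys.argv[4]}.png",r["color"])
E
python3 look.py 0.177 0.571 -0.208 a
python3 - <<'E'
import cv2,numpy as np
a=cv2.imread("pics/top_a.png")[140:290,320:520];b=cv2.imread("pics/side_a.png")[150:350,320:500]
cv2.imwrite("pics/ab.png",np.hstack([cv2.resize(a,(440,330)),cv2.resize(b,(300,330))]))
E
```

```text
clock: 4.75
tcp_pos: [0.5712, -0.2056, 0.2198]
orientation: [-0.001, -0.388, 0.921, 0.002]
wrist_force: [-0.2, 0.6, -3.6]
finger_gap: 0.0131
grip_force: 61.5
now [ 571.2 -205.6  219.8] yaw -134.3 tilt [-0.003   0.0023 -1.    ] t 4.75 F [-0.2  0.6 -3.6] gap 0.0131 j6 -1.28
tool shift [ 1.9 -1.5 -2.2] turn rad -0.005
top z 0.2126 ptr 0 circle [ 578.9 -187.7] 67.1
side z 0.2157 ptr 60 [ 0.5342 -0.2417] yaw about given axis 42.5 circle [ 567.6 -204.5] 71.5
```

View pics/ab.png

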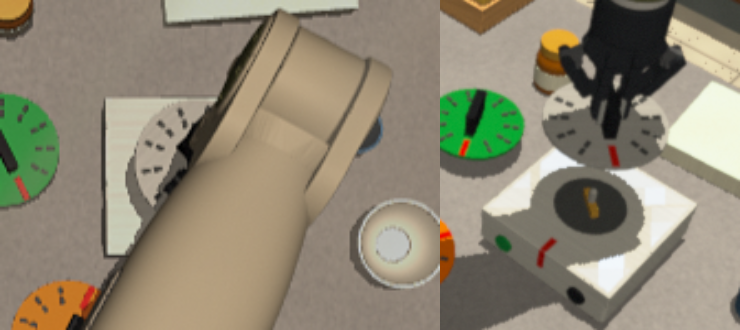

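```bash
cat > fit.py <<'E'
import sys
from h import *
from scipy.optimize import least_squares
zo,X,Y=map(float,sys.argv[1:4])
r=take("side");P=cloud(r);H=P[...,2]
hsv=cv2.cvtColor(r["color"],cv2.COLOR_BGR2HSV).astype(int)
m=(np.hypot(P[...,0]-X,P[...,1]-Y)<.085)&(abs(H-zo-.04)<.009)
c=max(cv2.findContours(m.astype(np.uint8),0,1)[0],key=cv2.contourArea)[:,0]
q=ray(r,c[:,0],c[:,1],zo+.04)[:,:2]
k=np.hypot(*(q-[X,Y]).T)>.06;q=q[k]
o=least_squares(lambda t:np.hypot(*(q-t[:2]).T)-.07,[X,Y],loss="soft_l1",f_scale=.001).x
hh=H[m&(hsv[...,2]>60)]
p=pts(r,(np.hypot(P[...,0]-X,P[...,1]-Y)<.085)&(H>zo+.03)&red(hsv),zo+.04).mean(0)
print("plate z",np.median(hh),"n",len(q),"centre",np.round(o,4),"yaw",round(float(np.degrees(np.arctan2(*(o-p)[::-1]))),1),"r",np.hypot(*(o-p)))
E
python3 fit.py .1755 .570 -.206; python3 go.py 571.4 -208.7 170 226
```

```text
plate z 0.21613208772340176 n 152 centre [ 0.5696 -0.2039] yaw 47.7 r 0.05002595382369827
now [ 571.9 -205.   221.3] yaw -134.2 tilt [-8.e-04  8.e-04 -1.e+00] t 4.9 F [ 0.2  0.1 -3.6] gap 0.0131 j6 -1.28
tool shift [ 3.1 -2.3 51.3] turn rad -0.003
```

```bash
python3 -m handwheel '[[3,-2.3,20,0,0],[3,-2.3,40,0,0],[3,-2.3,60,0,0],[3,-2.3,69,0,0],[3,-2.3,69,0,0],[3,-2.3,69,0,0],[3,-2.3,69,0,0]]'; python3 go.py 571.6 -208.7 145 226;python3 fit.py .107 .570 -.206;python3 go.py 571.6 -208.7 145 226
```

```text
clock: 5.6
tcp_pos: [0.5726, -0.2106, 0.1541]
orientation: [0.001, -0.389, 0.921, -0.001]
wrist_force: [-0.1, -0.3, -4.2]
finger_gap: 0.0131
grip_force: 61.3
now [ 572.6 -210.6  154.1] yaw -134.2 tilt [ 0.0021 -0.001  -1.    ] t 5.6 F [-0.1 -0.3 -4.2] gap 0.0131 j6 -1.28
tool shift [-0.7  2.1  9.1] turn rad -0.004
plate z 0.14925144096909693 n 145 centre [ 0.5718 -0.2086] yaw 47.7 r 0.05047176545000916
now [ 572.6 -210.7  154. ] yaw -134.3 tilt [ 0.0022 -0.001  -1.    ] t 5.65 F [-0.1 -0.7 -4. ] gap 0.0136 j6 -1.28
tool shift [-0.7  2.1  9. ] turn rad -0.004
```

```bash
python3 -m handwheel '[[-0.4,1.5,0,0,0],[-0.4,1.5,5,0,0],[-0.4,1.5,8,0,0],[-0.4,1.5,10,0,0],[-0.4,1.5,12,0,0],[-0.4,1.5,12,0,0]]'; python3 go.py 571.6 -208.7 145 226
```

```text
clock: 6.25
tcp_pos: [0.571, -0.2093, 0.1403]
orientation: [-0.0, -0.389, 0.921, 0.0]
wrist_force: [0.1, -0.9, -4.8]
finger_gap: 0.0132
grip_force: 61.7
now [ 571.  -209.3  140.3] yaw -134.3 tilt [-0.e+00  1.e-04 -1.e+00] t 6.25 F [ 0.1 -0.9 -4.8] gap 0.0132 j6 -1.28
tool shift [-0.8 -0.1 -4.7] turn rad -0.005
```

```bash
python3 -m handwheel '[[0,0,3,0,0],[0,0,5,0,0],[0,0,7,0,0],[0,0,8,0,0],[0,0,8,0,0]]'; python3 go.py 571.6 -208.7 126 226
```

```text
clock: 6.75
tcp_pos: [0.571, -0.2092, 0.1325]
orientation: [0.0, -0.389, 0.921, -0.0]
wrist_force: [2.0, 0.1, -4.9]
finger_gap: 0.0132
grip_force: 61.6
now [ 571.  -209.2  132.5] yaw -134.3 tilt [ 1.e-04 -0.e+00 -1.e+00] t 6.75 F [ 2.   0.1 -4.9] gap 0.0132 j6 -1.28
tool shift [-0.8 -0.1  6.5] turn rad -0.005
```

```bash
python3 -m handwheel '[[-0.4,-0.4,1,0,0],[-0.4,-0.4,3,0,0],[-0.4,-0.4,4,0,0],[-0.4,-0.4,5,0,0],[-0.4,-0.4,5,0,0]]'; python3 go.py 571.6 -208.7 126 226
```

```text
clock: 7.25
tcp_pos: [0.5711, -0.2093, 0.1274]
orientation: [-0.0, -0.388, 0.921, 0.0]
wrist_force: [-1.3, -2.0, -4.2]
finger_gap: 0.0132
grip_force: 61.7
now [ 571.1 -209.3  127.4] yaw -134.3 tilt [-7.e-04 -2.e-04 -1.e+00] t 7.25 F [-1.3 -2.  -4.2] gap 0.0132 j6 -1.28
tool shift [-0.7  0.1  1.4] turn rad -0.005
```

```bash
python3 -m handwheel '[[-0.2,-0.2,0,-0.07,0],[-0.2,-0.2,0,-0.07,0],[-0.2,-0.2,1.5,-0.07,0],[-0.2,-0.2,3,-0.07,0],[-0.2,-0.2,3,-0.07,0]]'; python3 go.py 571.6 -208.7 126 226
```

```text
clock: 7.75
tcp_pos: [0.5716, -0.2096, 0.1246]
orientation: [-0.0, -0.42, 0.907, -0.0]
wrist_force: [-2.9, -4.0, -3.0]
finger_gap: 0.0129
grip_force: 61.9
now [ 571.6 -209.6  124.6] yaw -130.3 tilt [-3.e-04 -1.e-03 -1.e+00] t 7.75 F [-2.9 -4.  -3. ] gap 0.0129 j6 -1.35
tool shift [-0.7  0.6 -1.4] turn rad 0.064
```

```bash
python3 -m handwheel '[[0.6,0,0,0,0],[0.6,0,1,0,0],[0.6,0,2,0,0],[0.6,0,2,0,0]]'; python3 go.py 571.6 -208.7 126 226
```

```text
clock: 8.15
tcp_pos: [0.5715, -0.2097, 0.1226]
orientation: [0.0, -0.421, 0.907, -0.0]
wrist_force: [-2.5, -4.6, -2.2]
finger_gap: 0.0131
grip_force: 61.9
now [ 571.5 -209.7  122.6] yaw -130.3 tilt [ 2.e-04 -2.e-04 -1.e+00] t 8.15 F [-2.5 -4.6 -2.2] gap 0.0131 j6 -1.35
tool shift [-0.9  0.5 -3.4] turn rad 0.065
```

```bash
python3 -m handwheel '[[0.3,0,1,0,0],[0.3,0,2,0,0],[0.3,0,3,0,0],[0.3,0,4,0,0],[0.3,0,4,0,0]]'; python3 go.py 571.6 -208.7 115.6 226
```

```text
clock: 8.65
tcp_pos: [0.5714, -0.2098, 0.1185]
orientation: [0.0, -0.421, 0.907, -0.0]
wrist_force: [-0.8, -4.2, -3.2]
finger_gap: 0.0135
grip_force: 61.9
now [ 571.4 -209.8  118.5] yaw -130.3 tilt [ 3.e-04  1.e-04 -1.e+00] t 8.65 F [-0.8 -4.2 -3.2] gap 0.0135 j6 -1.35
tool shift [-1.   0.5  2.9] turn rad 0.065
```

```bash
python3 -m handwheel '[[0.5,-0.4,1,0,0],[0.5,-0.4,2,0,0],[0.5,-0.4,3,0,0],[0.5,-0.4,3,0,0]]'; python3 go.py 571.6 -208.7 115.6 226
```

```text
clock: 9.05
tcp_pos: [0.5713, -0.21, 0.1157]
orientation: [0.0, -0.421, 0.907, 0.0]
wrist_force: [-1.3, -0.3, -1.6]
finger_gap: 0.013
grip_force: 61.9
now [ 571.3 -210.   115.7] yaw -130.2 tilt [ 3.e-04  7.e-04 -1.e+00] t 9.05 F [-1.3 -0.3 -1.6] gap 0.013 j6 -1.35
tool shift [-1.2  0.6  0.1] turn rad 0.066
```

```bash
python3 -m handwheel '[[0,0,0.7,0,0],[0,0,0.7,0,0]]'; python3 -m handwheel '[[0,0,0.2,0,0.3],[0,0,0.2,0,0.3],[0,0,0.2,0,0.3],[0,0,0.2,0,0.3]]'; python3 go.py 571.6 -208.7 115.6 226; python3 fit.py .070 .572 -.208
```

```text
clock: 9.25
tcp_pos: [0.5712, -0.21, 0.1156]
orientation: [0.0, -0.421, 0.907, 0.0]
wrist_force: [-2.0, 0.3, 4.2]
finger_gap: 0.013
grip_force: 62.7
clock: 9.65
tcp_pos: [0.5713, -0.2104, 0.1146]
orientation: [0.0, -0.421, 0.907, 0.0]
wrist_force: [-0.3, -0.5, -0.6]
finger_gap: 0.0258
grip_force: 0.0
now [ 571.3 -210.4  114.6] yaw -130.3 tilt [ 2.e-04  2.e-04 -1.e+00] t 9.65 F [-0.3 -0.5 -0.6] gap 0.0258 j6 -1.35
tool shift [-1.5  0.9 -1. ] turn rad 0.065
plate z 0.11066156030255297 n 137 centre [ 0.5692 -0.2085] yaw 51.8 r 0.05035977650447541
```

```bash
python3 -m handwheel '[[0,0,-0.5,0,0],[0,0,-0.5,0,0],[0,0,-0.5,0,0],[0,0,-0.5,0,0]]' 90; python3 -m handwheel '[[0,0,0,0.06,0],[0,0,0,0.12,0],[0,0,0,0.18,0],[0,0,0,0.24,0],[0,0,0,0.3,0],[0,0,0,0.3,0]]';  python3 go.py 571.6 -208.7 115.6 181.5
```

```text
clock: 10.1
tcp_pos: [0.5711, -0.2103, 0.1152]
orientation: [-0.0, -0.421, 0.907, 0.0]
wrist_force: [-1.1, 1.0, -1.0]
finger_gap: 0.013
grip_force: 88.1
clock: 10.7
tcp_pos: [0.5708, -0.2101, 0.1152]
orientation: [-0.0, -0.281, 0.96, 0.0]
wrist_force: [-1.8, 1.5, -0.1]
finger_gap: 0.0129
grip_force: 88.3
now [ 570.8 -210.1  115.2] yaw -147.4 tilt [-8.e-04  6.e-04 -1.e+00] t 10.7 F [-1.8  1.5 -0.1] gap 0.0129 j6 -1.05
tool shift [-1.4  0.7 -0.4] turn rad 0.543
```

```bash
python3 -m handwheel '[[0,0,0,0.07,0],[0,0,0,0.14,0],[0,0,0,0.21,0],[0,0,0,0.28,0],[0,0,0,0.35,0],[0,0,0,0.42,0],[0,0,0,0.5,0],[0,0,0,0.5,0]]';  python3 go.py 571.6 -208.7 115.6 181.5; python3 fit.py .070 .572 -.208
```

```text
clock: 11.5
tcp_pos: [0.5704, -0.2091, 0.1152]
orientation: [-0.001, -0.035, 0.999, 0.001]
wrist_force: [-2.1, 4.6, 2.5]
finger_gap: 0.0127
grip_force: 88.6
now [ 570.4 -209.1  115.2] yaw -176.0 tilt [-0.0014  0.0022 -1.    ] t 11.5 F [-2.1  4.6  2.5] gap 0.0127 j6 -0.55
tool shift [-1.2  0.3 -0.4] turn rad 0.043
plate z 0.11083028175593979 n 137 centre [ 0.5701 -0.2096] yaw 2.0 r 0.05046677305329147
```

```bash
python3 -m handwheel '[[0,0,0,0.035,0],[0,0,0,0.035,0],[0,0,0,0.035,0.5],[0,0,0,0.035,1],[0,0,0,0.035,1],[0,0,0,0.035,1],[0,0,-5,0.035,1],[0,0,-25,0.035,1]]'; python3 -m handwheel '[[0,0,-40,0,1],[0,40,-60,0,1],[0,90,-70,0,1],[0,140,-70,0,1],[0,190,-70,0,1],[0,230,-70,0,1]]'; python3 go.py 570.5 -209 117 182; 
```

```text
clock: 12.35
tcp_pos: [0.5698, -0.2099, 0.1386]
orientation: [-0.002, -0.017, 1.0, 0.001]
wrist_force: [0.9, -0.5, -0.0]
finger_gap: 0.0857
grip_force: 0.0
clock: 12.95
tcp_pos: [0.5634, 0.0217, 0.2112]
orientation: [0.001, -0.017, 1.0, 0.0]
wrist_force: [0.6, 0.4, -0.9]
finger_gap: 0.0854
grip_force: 0.0
now [563.4  21.7 211.2] yaw -178.1 tilt [ 1.4e-03  3.0e-04 -1.0e+00] t 12.95 F [ 0.6  0.4 -0.9] gap 0.0854 j6 -0.14
tool shift [   0.8 -230.8   94.1] turn rad -0.001
```

```bash
cat > fin.py <<'E'
from h import *
from scipy.optimize import least_squares
C=np.array([.572,-.208])
for n in("top","side"):
    r=take(n);P=cloud(r);H=P[...,2];hsv=cv2.cvtColor(r["color"],cv2.COLOR_BGR2HSV).astype(int)
    d=np.hypot(P[...,0]-C[0],P[...,1]-C[1])
    m=(d<.085)&(H>.1)
    c=max(cv2.findContours(m.astype(np.uint8),0,1)[0],key=cv2.contourArea)[:,0]
    q=ray(r,c[:,0],c[:,1],.110)[:,:2]
    o=least_squares(lambda t:np.hypot(*(q-t[:2]).T)-t[2],[*C,.07],loss="soft_l1",f_scale=.001).x
    pp=pts(r,red(hsv)&(d<.08)&(H>.095),.110)
    mk=pts(r,red(hsv)&(H<.085)&(H>.06)&(abs(P[...,0]-.487)<.025)&(abs(P[...,1]+.21)<.03),.070)
    p=pp.mean(0);k=mk.mean(0);ya=lambda a:round(float(np.degrees(np.arctan2(o[1]-a[1],o[0]-a[0]))),1)
    g=(d<.066)&(H>.1)&(H<.118)
    print(n,"centre",np.round(o,4),"ptr",len(pp),np.round(p,4),ya(p),"mark",len(mk),np.round(k,4),ya(k),"z",round(float(np.median(H[g])),4))
    g=(d<.05)&(H>.135);cc,a,s=line(P[g][:,:2]);print(" bar",np.round(cc,4),round(a,1))
    x0,y0,w,h=(365,170,90,95) if n=="top" else (345,200,130,137)
    cv2.imwrite(f"pics/{n}f.png",cv2.resize(r["color"][y0:y0+h,x0:x0+w],(390,412),interpolation=2))
cv2.imwrite("pics/fin.png",np.hstack([cv2.imread("pics/topf.png"),cv2.imread("pics/sidef.png")]))
E
python3 fin.py
```

```text
top centre [ 0.5717 -0.2082  0.0684] ptr 40 [ 0.518  -0.2111] 3.0 mark 29 [ 0.4867 -0.2113] 2.1 z 0.1083
 bar [ 0.5725 -0.2081] -177.9
side centre [ 0.5701 -0.2092  0.0699] ptr 46 [ 0.5182 -0.2105] 1.4 mark 52 [ 0.4839 -0.2108] 1.1 z 0.1109
 bar [ 0.5675 -0.2103] -177.1
```

View pics/fin.png

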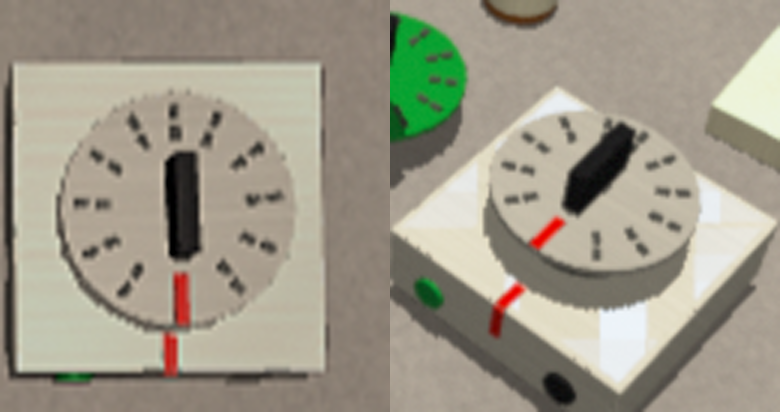

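The crops show the pointer (182,300) and mark (170,355) in line once parallax is allowed for, about 1° apart. The plate lies flat at about 0.110 m, so the disc is home, and the gripper is clear.

```bash
python3 -c "
from workcell import workorder;print(workorder.hand_in())"
```

```text
the job is handed in; nothing more can be done
None
```

The shredding disc is fully home on the drive, with its red pointer within about 1° of the housing mark, and the gripper has let go and is clear. I handed the job in at about 13 s; the hand-in gave no verdict, and I did not re-measure the other items on the counter.

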